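# Draw the long pressure gauge out from under the caddy's parts box

### The arm

A 6-joint arm with a two-finger parallel gripper is mounted at the origin on the work surface. World frame = base frame: x ahead of the robot, y to its left, z up, the work surface at z = 0. Lengths are in m, angles in degrees, forces in N, time in s.
With the tool pointing down it reaches from about 0.375 to 0.9 m from the base axis. Payload 3.1 kg.
Tool frame: the origin (TCP) lies at the very end of the fingers, on their centre line; the grasp point (between the pads) lies bot.grip_point_offset behind it (bot.grip_point_offset is the distance from the TCP to the grasp point, in m); z points along the fingers, y is the line along which they close (so a half turn about z gives the same grasp; the last joint's range is limited). The gripper opens to 87 mm and grips with 3 to 60 N. Pads are 19 mm wide; open, the fingers measure 117 mm over their backs; the gripper's body (75 mm by 190 mm) begins 51 mm behind the grasp point.
Start: joints at [-76.347, 30.224, 82.088, -0, 67.689, -10.227], TCP at [0.253, -0.571, 0.186] pointing down, gripper open.
Joint ranges: [-176.69, 176.69], [-43.24, 126.21], [12.49, 139.97], [-82, 262], [0, 151.66], [-163.58, 163.58]. Speed limits (degrees/s): [159.86, 159.86, 180, 180, 180, 180].

### API

Orientations are given as a 3x3 rotation matrix whose columns are the frame's x, y, z axes.
In Python, from rig import bot, viewer, ticket gives the robot as it stands.
- The arm moves only by the tool servo_tool, never from a script. Its argument "targets" is a list of rows, each an object with "offset": the shift along the tool's x, y, z in m, a list of three; "dr": the turn, a rotation vector about the tool's x, y, z in degrees, a list of three. In form: [{"offset": [x, y, z], "dr": [ax, ay, az]}, ...]. A call has 1 to 20 rows; each row is the pose to reach, as a shift and turn from the pose commanded when the call began, along the tool's axes at that moment; what a row does not reach only later rows make up. A row lasts 1/12 s, in which the tool goes at most 41.7 mm and 7.16 degrees, less where a joint would pass 70% of its speed; a pose out of reach is approached as far as the arm can. A call with a gripper value outside its range is refused whole. "gripper" is the gripper command: -1 is fully open, 1 is shut, values between are in proportion, set as the call begins (left out, the last holds). The fingers move at their own pace and stop on an object; the grip force is fixed at half the most. Time passes only in rows, so rows that repeat a pose let the fingers close. It gives the time, the measured TCP pose, the force, the opening and the grip force at its end, in the units of the state.
- bot.read_state(): the state, without advancing time (a new reading comes with each control period).
- viewer.capture(name): name is "scene" or "top"; returns a dict with "color" (420x560x3 uint8, red, green, blue), "camera_matrix" (3x3 intrinsics, pixels), "k1" (the pictures are not rectified: a ray, as slopes to the right and down, at radius r is drawn at 1 + k1 r^2 times it, then the intrinsics apply), "R" (3x3) and "t" (3): a world point X has camera coordinates R X + t. Camera axes: x right, y down, z forward; pixel columns grow to the right and rows downward; lengths in m; the calibration is good to about 2 mm. A picture is of the moment at which its call begins. There is no depth.
- ticket.hand_in(): hands the job in; it is judged then, once.
The state is a dict: "time_s": time; "joint_positions": joint angles; "qvel": joint speeds; "tau": joint torques, N m; "position": TCP position; "tcp_rot": TCP orientation; "force": force on the tool from outside, world axes, zero at the start; "moment": the same for the moment, N m; "opening": opening from 0.0 (shut) to 1.0 (fully open); "grasp_force": force on a finger pad.
Only numpy, scipy, OpenCV 4.12 (cv2) and the standard library are available. Lean on these libraries where they do the work, as an engineer would, in place of code of your own. Each camera call takes 0.05 s, during which the arm holds its last target. There are 200 camera calls.

### The job

The fitter needs the long chrome tyre pressure gauge that lies in the blue service caddy with its tail end underneath the parts box. First swing the parts box's open lid over and press it down until its catch snaps, so that the valve caps stay in and the lid is out of the way; then grip the gauge, tilt it head end up and ease it out of the trough's mouth without forcing it against the caddy. Finish still holding it in the gripper, the whole gauge at rest at least 20 cm above the counter and touching nothing else, and leave the hammer and the lead strips on the turntable where they are.

Things in the scene. Friction and masses are not known exactly. Their poses are not given: they have to be found in the camera images.
- caddy: Blue steel service caddy, fixed, 326 x 126 mm. Origin: centre of its underside; z up, x along the trough from the parts box to the open mouth end, y across. Trough: inner floor z = 4 mm, walls 3 mm thick, top edge z = 60 mm, inside x = -160..160, y = -60..60. A parts box bridges it from x = -163 to -43: underside z = 60 (56 mm free beneath), walls to z = 95.
- mouth (a point): Centre of the trough's open mouth, level with its rim: x = 58.5, y = 0, z = 60 mm in the caddy frame. The mouth is 203 mm long (x = -43..160) and 120 mm wide, shorter than the gauge. A drop handle hangs low on the outer face of the mouth end (to x = 173, below z = 45 mm).
- parts_lid (a joint): Hinge of the parts box's bright steel lid. 0 = shut and snapped, 1.57 = upright, more = leaning over the mouth (stop at 2.3); starts open. Stiff: an open lid stays where left, but below about 0.8 rad it falls until its lip rests on the catch at about 0.08 rad. From there 5 to 10 N down at lid_press snaps it shut. Shut, its upper face is at z = 98 mm.
- lid_hinge (a point): On the lid's hinge axis, mid width: x = -43, y = 0, z = 95 mm in the caddy frame; the axis is the caddy's y. Turns with the lid: its -x runs from the hinge to the free edge (lid 126 mm long, 128 mm wide, 3 mm thick, 130 g; lip turned down 22 mm with a thumb tab out to 137 mm), its z out of the lid's upper face. When shut, parallel to the caddy frame.
- lid_press (a point): Where to press: centre line of the lid's upper face, 105 mm from the hinge, 21 mm from the free edge. Moves with the lid; when shut at x = -148, y = 0, z = 98 mm in the caddy frame.
- gauge: Loose chrome tyre pressure gauge, 300 mm long, about 280 g, round tube 18 mm in diameter. Origin on the tube axis at mid length; x along the tube to the dual-foot head; z up as it lies. The head is the last 40 mm, its feet reach 27 mm to +y; the last 20 mm of the tail is a white bar 8 mm thick. Starts on the trough floor, along it, head in the mouth, tail some 10 cm under the parts box.
- gauge_grip (a point): Gauge's balance point, on the tube axis 43 mm from its middle towards the head; plain tube for 55 mm to either side. Starts in the open mouth.
- gauge_head (a point): Head end of the gauge, on the tube axis (150 mm from its middle).
- gauge_tail (a point): Tail end of the gauge, on the tube axis (150 mm from its middle).
- valve_cap0: Green aluminium valve cap, 13 mm across and 16 mm high, loose in the parts box. Origin at the centre of its underside.
- valve_cap1: The other valve cap, the same.
- hammer: Loose red plastic weight hammer with white nylon tips, lying on the counter: 235 mm long, head 96 mm across, 30 mm high. Origin on its underside; x along the handle towards the head. Bystander.
- turntable: Base of the grey steel turntable, fixed; origin at the centre of its underside. Its platter, 200 mm across with its top at z = 26 mm, turns slowly by itself. It stands on one side of the caddy and the hammer on the other. Bystander.
- lead_strip0: Lowest of three loose dull silver lead adhesive-weight strips stacked on the platter's centre, each 170 x 22 x 6 mm. Origin at the centre of its underside. Bystander.
- lead_strip1: Middle lead strip, the same.
- lead_strip2: Top lead strip, the same; its top is 44 mm above the counter.

How it is judged:
By the outcome, as a careful person would: the job done as asked, in the order asked, and still so for the second after the job is handed in, while the arm keeps its last pose, push and grip.
It also fails if it takes over 54 s, if anything falls off the work surface, if the arm or the gripper's body presses on something with over 40 N, if the wrist force passes 120 N, or if a joint passes its speed limit or range.

## Working session

There is one attempt and no reset: what is moved stays moved. The work goes in short steps, Python scripts to look and compute and a tool call to move; the robot and the scene stay as the last step left them, time stands still between calls to the robot, and variables do not carry over. Pictures are saved under pics/ and viewed, at most 10 in all, crops included, and the job is handed in when it is done.

Besides the shell and the picture viewer there is one more tool, called after ">>>" as name([rows], argument=value, ...), one row to a line, values as JSON. servo_tool: Moves the arm, as the interface text tells. Its arguments: {"type":"object","properties":{"targets":{"type":"array"},"gripper":{"type":"number"}},"required":["targets"]}

```bash
ls; mkdir -p pics; python3 - <<'E'
from rig import bot,viewer
import cv2,numpy as np
s=bot.read_state();print(s,bot.grip_point_offset)
for n in("scene","top"):
    c=viewer.capture(n);cv2.imwrite(f"pics/{n}0.png",c["color"][:,:,::-1]);print(n,c["camera_matrix"],c["k1"],c["R"],c["t"])
E
```

```text
pics
{'time_s': 0.0, 'joint_positions': array([-7.63468006e+01,  3.02789478e+01,  8.21575306e+01, -3.38461155e-03,
        6.76878193e+01, -1.02303134e+01]), 'qvel': array([-0.06872909, -0.03688691, -0.05652125, -0.00014307,  0.01735692,
        0.05336164]), 'tau': array([ 1.98040558e-03, -4.40037382e+01, -1.76587683e+01,  6.35195780e-02,
        5.81668527e-02, -1.65832735e-04]), 'position': array([ 0.2528325 , -0.57068351,  0.18546556]), 'tcp_rot': array([[ 9.14361488e-01,  4.04898443e-01, -5.65180944e-04],
       [ 4.04898702e-01, -9.14359148e-01,  2.09520005e-03],
       [ 3.31564874e-04, -2.14461127e-03, -9.99997645e-01]]), 'force': array([-0.22287113, -0.05944522,  0.55629687]), 'moment': array([-0.01426132, -0.01743507,  0.03364043]), 'grasp_force': 0.0, 'opening': 1.0024019437219804} 0.0187
scene [[401.73654283   0.         274.09731898]
 [  0.         401.73654283 210.63364772]
 [  0.           0.           1.        ]] -0.04464532393796782 [[ 0.5588118   0.82919485 -0.01285601]
 [ 0.66050454 -0.45439491 -0.59771149]
 [-0.50146099  0.32551679 -0.80160819]] [-0.2705962  -0.33201337  1.36696023]
top [[491.48470431   0.         272.34441951]
 [  0.         491.48470431 200.50918858]
 [  0.           0.           1.        ]] 0.025174762083942894 [[ 0.01003833 -0.99982189  0.01598183]
 [-0.9824142  -0.01284106 -0.18627249]
 [ 0.18644454 -0.01383092 -0.98236813]] [-0.03114192  0.54484065  1.39177056]
```

View pics/scene0.png

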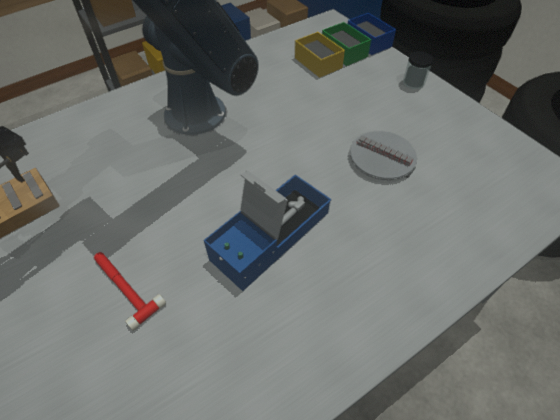

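View pics/top0.png

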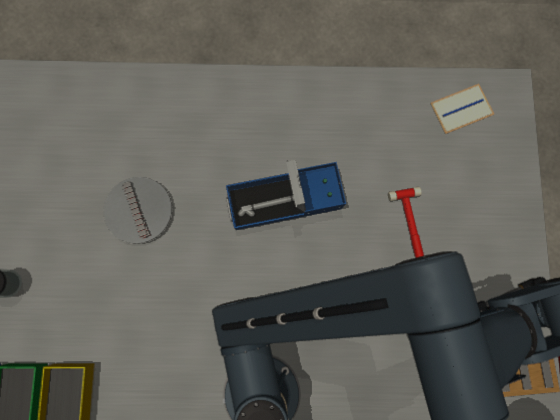

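The scene view shows the parts box with two green caps at (227,246),(240,256), the lid open beyond upright, and the gauge head at (296,204). The top view shows the caddy at about (227..346,165..228), with the mouth to the left (world +y) and the gauge head at (245,210). I'll zoom in for the corners.

```bash
cat > h.py <<'E'
import cv2,numpy as np
from rig import bot,viewer
def ray(c,uv):
    K=np.array(c["camera_matrix"]);d=np.array([c["k1"],0,0,0.])
    p=cv2.undistortPoints(np.array([[uv]],float),K,d)[0,0]
    R=np.array(c["R"]);t=np.array(c["t"])
    return -R.T@t, R.T@np.array([p[0],p[1],1])
def onz(c,uv,z):
    o,d=ray(c,uv);return o+d*(z-o[2])/d[2]
def tri(c1,u1,c2,u2):
    o1,d1=ray(c1,u1);o2,d2=ray(c2,u2)
    s=np.linalg.lstsq(np.c_[d1,-d2],o2-o1,rcond=None)[0]
    a,b=o1+s[0]*d1,o2+s[1]*d2;return (a+b)/2,np.linalg.norm(a-b)
def proj(c,X):
    R=np.array(c["R"]);t=np.array(c["t"])
    return cv2.projectPoints(np.array(X,float).reshape(-1,1,3),cv2.Rodrigues(R)[0],t,np.array(c["camera_matrix"]),np.array([c["k1"],0,0,0.]))[0][:,0]
def crop(n,f,x,y,w,h,k):
    c=viewer.capture(n);im=c["color"][y:y+h,x:x+w,::-1]
    cv2.imwrite(f,cv2.resize(im,None,fx=k,fy=k,interpolation=cv2.INTER_CUBIC));return c
E
python3 - <<'E'
from h import *
a=cv2.imread("pics/top0.png")[150:240,215:355];b=cv2.imread("pics/scene0.png")[165:295,195:340]
o=np.zeros((590,800,3),np.uint8)
a=cv2.resize(a,None,fx=4,fy=4,interpolation=cv2.INTER_CUBIC)
cv2.imwrite("pics/a.png",cv2.resize(cv2.imread("pics/top0.png")[150:240,215:355],None,fx=5.5,fy=5.5,interpolation=cv2.INTER_CUBIC))
cv2.imwrite("pics/b.png",cv2.resize(b,None,fx=4.5,fy=4.5,interpolation=cv2.INTER_CUBIC))
E
```

```text
(no output)
```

View pics/a.png

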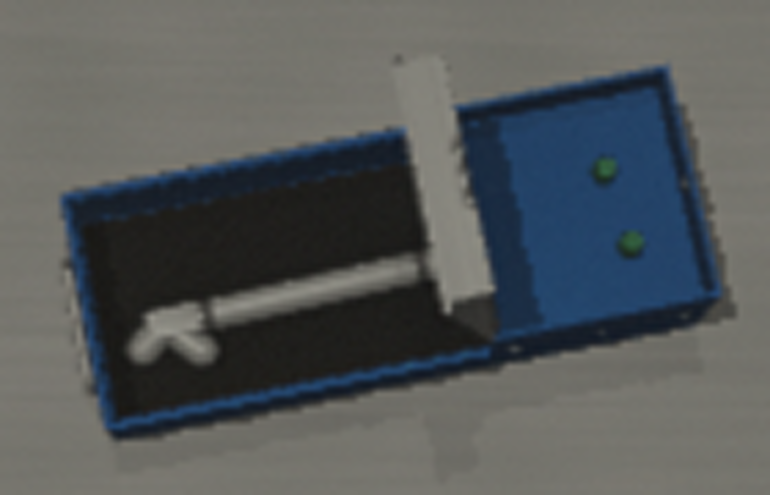

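View pics/b.png

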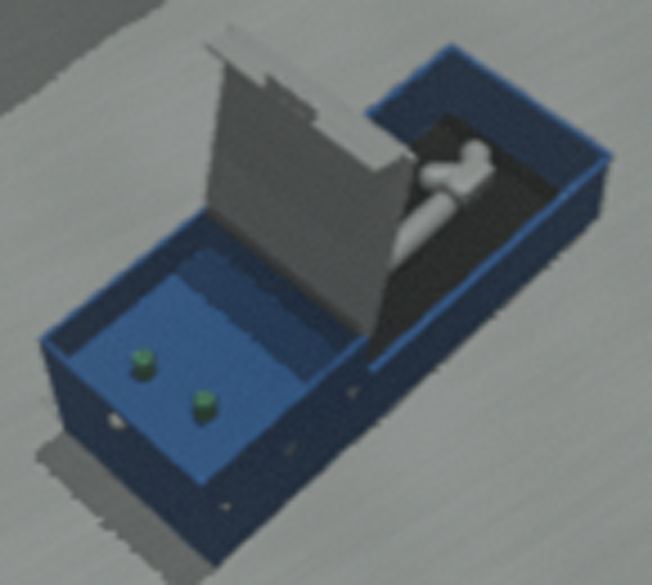

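```bash
cat >> h.py <<'E'
def T(px,k,x0,y0): return [x0+px[0]/k-.5+.5/k,y0+px[1]/k-.5+.5/k]
E
python3 - <<'E'
from h import *
from scipy.optimize import least_squares
ct=viewer.capture("top");cs=viewer.capture("scene")
a=lambda *p:T(p,5.5,215,150); b=lambda *p:T(p,4.5,195,165)
C=[(163,-63,60),(163,63,60),(-163,-63,95),(-163,63,95)]
t=[a(63,196),a(108,433),a(667,68),a(718,292)]
s=[b(608,157),b(452,46),b(200,487),b(42,342)]
def pose(p,X):
    c,n=np.cos(p[2]),np.sin(p[2]);X=np.array(X)/1000
    return X@np.array([[c,-n,0],[n,c,0],[0,0,1]]).T+[p[0],p[1],0]
def f(p):
    X=pose(p,C);return np.r_[(proj(ct,X)-t).ravel(),(proj(cs,X)-s).ravel()]
r=least_squares(f,[.6,0,1.6]);print(r.x,np.degrees(r.x[2]),r.fun.round(1))
c,n=np.cos(r.x[2]),np.sin(r.x[2])
def tocad(X): d=X-[r.x[0],r.x[1],0];return np.array([c*d[0]+n*d[1],-n*d[0]+c*d[1],d[2]])*1000
# lid free edge: corners in both views
for u,v in(((445,60),(413,158)),((493,293),(230,27))): # upper-face edge corner (mouth side? tbd)
    for uu in (u,(u[0]-50,u[1]+10)):
        X,e=tri(ct,a(*uu),cs,b(*v));print(tocad(X).round(),e.round(4))
# gauge: axis points at z=13mm: head collar, near lid; 
for q in((207,312),(420,267),(150,325),(178,322)):
    X=onz(ct,a(*q),.013);print('g',X.round(4),tocad(X).round(1))
for q in((448,203),(400,245)):
    X=onz(cs,b(*q),.013);print('gs',X.round(4),tocad(X).round(1))
np.save("pose.npy",r.x)
for nm,P in(("mouth",(58.5,0,60)),("hinge",(-43,0,95)),("press",(-148,0,98))):print(nm,pose(r.x,[P]).round(4))
E
```

```text
[ 0.55950686 -0.06124068  1.78515974] 102.28211865799811 [-0.   0.3 -0.1 -1.   0.1 -1.   0.8  0.2  0.6 -0.7 -0.2 -0.4  0.5 -0.1
 -1.  -0.6]
[-25. -61. 227.] 0.0214
[ -9. -59. 211.] 0.0032
[-25.  57. 230.] 0.0139
[-10.  61. 217.] 0.0049
g [0.5339 0.0349 0.013 ] [99.4  4.6 13. ]
g [ 0.5605 -0.0815  0.013 ] [-20.    3.4  13. ]
g [0.5263 0.0659 0.013 ] [131.3   5.4  13. ]
g [0.5281 0.0507 0.013 ] [116.    6.8  13. ]
gs [0.5335 0.0333 0.013 ] [97.9  5.3 13. ]
gs [ 0.5428 -0.0087  0.013 ] [54.9  5.2 13. ]
mouth [[ 0.5471 -0.0041  0.06  ]]
hinge [[ 0.5687 -0.1033  0.095 ]]
press [[ 0.591  -0.2059  0.098 ]]
```

```bash
cat >> h.py <<'E'
from scipy.spatial.transform import Rotation as Ro
P=np.load("pose.npy");Rc=Ro.from_euler('z',P[2]).as_matrix()
def w(x): return Rc@(np.array(x)/1000)+[P[0],P[1],0]
def cad(X): return Rc.T@(np.array(X)-[P[0],P[1],0])*1000
def goto(x,pitch=0,yaw=0):
    # caddy mm target; tool x=caddy x, z down, pitched head-up
    s=bot.read_state();R=s["tcp_rot"]
    G=Rc@Ro.from_euler('zy',[yaw,-pitch],degrees=True).as_matrix()@np.diag([1,-1,-1.])
    return (R.T@(w(x)-s["position"])).round(4),np.degrees(Ro.from_matrix(R.T@G).as_rotvec()).round(2)
def st():
    s=bot.read_state();print(round(s["time_s"],2),cad(s["position"]).round(1),s["force"].round(1),s["opening"],s["grasp_force"])
E
python3 - <<'E'
from h import *
st();print(goto((60,0,300)))
E
```

```text
0.2 [-432.8  408.   185.8] [ 0.  -0.4  0.6] 0.9974920455639449 0.0
(array([ 0.4988, -0.4009, -0.1135]), array([-6.00e-02, -7.00e-02, -7.84e+01]))
```

>>> servo_tool([
  {"offset":[0.02,-0.016,-0.03],"dr":[0,0,-5]},
  {"offset":[0.04,-0.032,-0.06],"dr":[0,0,-10]},
  {"offset":[0.06,-0.048,-0.09],"dr":[0,0,-15]},
  {"offset":[0.499,-0.401,-0.114],"dr":[0,0,-78.4]},
  {"offset":[0.499,-0.401,-0.114],"dr":[0,0,-78.4]},
  {"offset":[0.499,-0.401,-0.114],"dr":[0,0,-78.4]},
  {"offset":[0.499,-0.401,-0.114],"dr":[0,0,-78.4]},
  {"offset":[0.499,-0.401,-0.114],"dr":[0,0,-78.4]},
  {"offset":[0.499,-0.401,-0.114],"dr":[0,0,-78.4]},
  {"offset":[0.499,-0.401,-0.114],"dr":[0,0,-78.4]},
  {"offset":[0.499,-0.401,-0.114],"dr":[0,0,-78.4]},
  {"offset":[0.499,-0.401,-0.114],"dr":[0,0,-78.4]},
  {"offset":[0.499,-0.401,-0.114],"dr":[0,0,-78.4]},
  {"offset":[0.499,-0.401,-0.114],"dr":[0,0,-78.4]},
  {"offset":[0.499,-0.401,-0.114],"dr":[0,0,-78.4]},
  {"offset":[0.499,-0.401,-0.114],"dr":[0,0,-78.4]},
  {"offset":[0.499,-0.401,-0.114],"dr":[0,0,-78.4]},
  {"offset":[0.499,-0.401,-0.114],"dr":[0,0,-78.4]},
  {"offset":[0.499,-0.401,-0.114],"dr":[0,0,-78.4]},
], gripper=1)

```text
time_s: 1.78
position: [0.5469, -0.0017, 0.3001]
tcp_rot: [[-0.216, 0.976, -0.001], [0.976, 0.216, -0.0], [-0.0, -0.001, -1.0]]
force: [0.7, -0.1, -0.2]
opening: 0.005
grasp_force: 0.0
```

```bash
python3 - <<'E'
from h import *
st();print(goto((45,0,180)))
crop("scene","pics/c.png",120,0,320,240,2.5)
E
```

```text
1.78 [ 6.080e+01 -3.000e-01  3.001e+02] [ 0.7 -0.1 -0.2] 0.004688267073657737 0.0
(array([-0.0158, -0.0003,  0.1201]), array([-0.06,  0.02,  0.17]))
```

View pics/c.png

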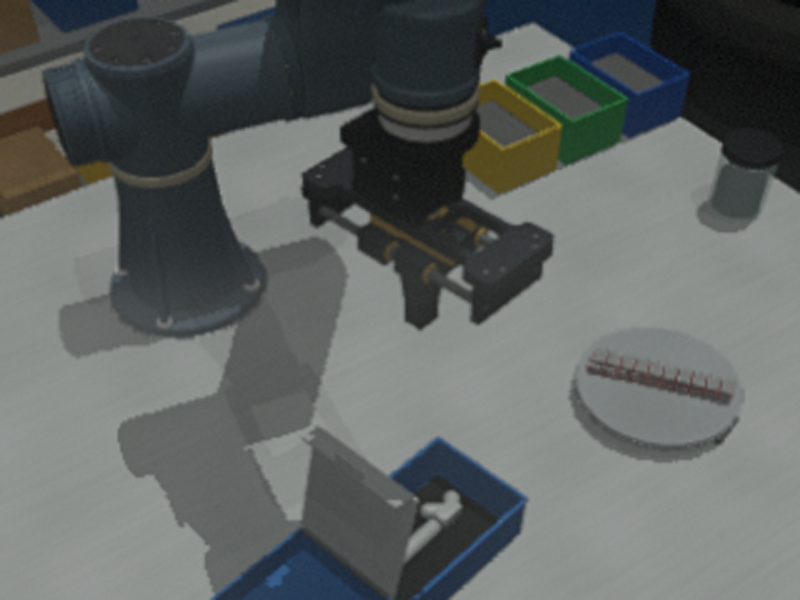

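>>> servo_tool([
  {"offset":[-0.01,0,0.04],"dr":[0,0,0.2]},
  {"offset":[-0.016,0,0.08],"dr":[0,0,0.2]},
  {"offset":[-0.016,0,0.115],"dr":[0,0,0.2]},
  {"offset":[-0.03,0,0.118],"dr":[0,0,0.2]},
  {"offset":[-0.045,0,0.118],"dr":[0,0,0.2]},
  {"offset":[-0.055,0,0.118],"dr":[0,0,0.2]},
  {"offset":[-0.065,0,0.118],"dr":[0,0,0.2]},
  {"offset":[-0.075,0,0.118],"dr":[0,0,0.2]},
  {"offset":[-0.083,0,0.118],"dr":[0,0,0.2]},
  {"offset":[-0.09,0,0.118],"dr":[0,0,0.2]},
])

```text
time_s: 2.67
position: [0.5683, -0.0931, 0.1865]
tcp_rot: [[-0.209, 0.978, 0.006], [0.978, 0.209, -0.003], [-0.004, 0.005, -1.0]]
force: [-1.9, 0.2, 8.7]
opening: 0.003
grasp_force: 4.6
```

```bash
python3 - <<'E'
from h import *
st()
crop("scene","pics/d.png",150,100,220,180,3.5)
st()
E
```

```text
2.67 [-33.   -1.8 186.5] [-1.9  0.2  8.7] 0.002782924575866085 4.5549151390150655
2.72 [-34.5  -1.9 186.5] [-2.2 -1.2  7.8] 0.007428659347379276 4.265016275894595
```

View pics/d.png

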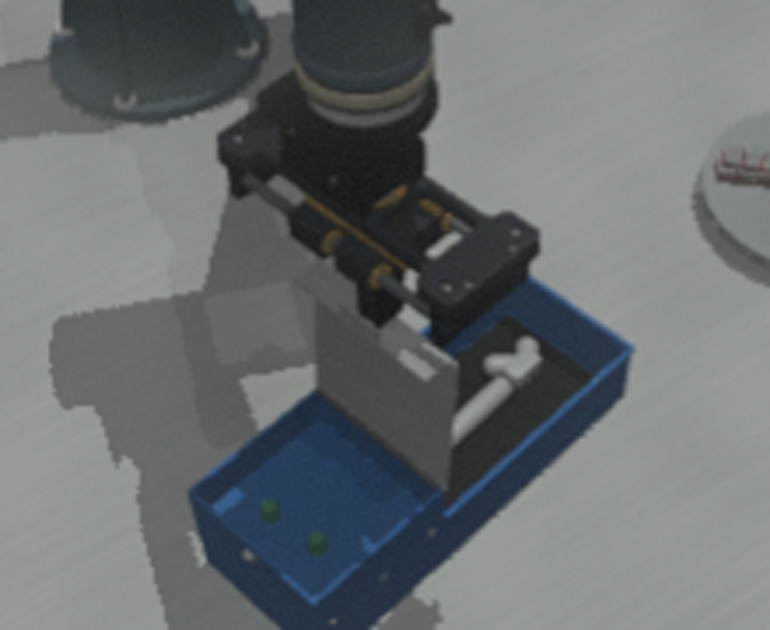

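>>> servo_tool([
  {"offset":[0.002,0,-0.012],"dr":[0,0,0]},
  {"offset":[0.0,0,-0.022],"dr":[0,0,0]},
  {"offset":[-0.006,0,-0.022],"dr":[0,0,0]},
  {"offset":[-0.012,0,-0.022],"dr":[0,0,0]},
  {"offset":[-0.018,0,-0.021],"dr":[0,0,0]},
  {"offset":[-0.025,0,-0.019],"dr":[0,0,0]},
  {"offset":[-0.032,0,-0.017],"dr":[0,0,0]},
])

```text
time_s: 3.3
position: [0.5726, -0.1228, 0.1987]
tcp_rot: [[-0.209, 0.978, -0.001], [0.978, 0.209, 0.0], [0.0, -0.001, -1.0]]
force: [0.2, -0.7, 0.6]
opening: 0.005
grasp_force: 0.0
```

```bash
python3 - <<'E'
from h import *
st()
crop("scene","pics/e.png",150,100,220,180,3)
E
```

```text
3.3 [-62.9   0.2 198.7] [ 0.2 -0.7  0.6] 0.005476347624347976 0.0
```

View pics/e.png

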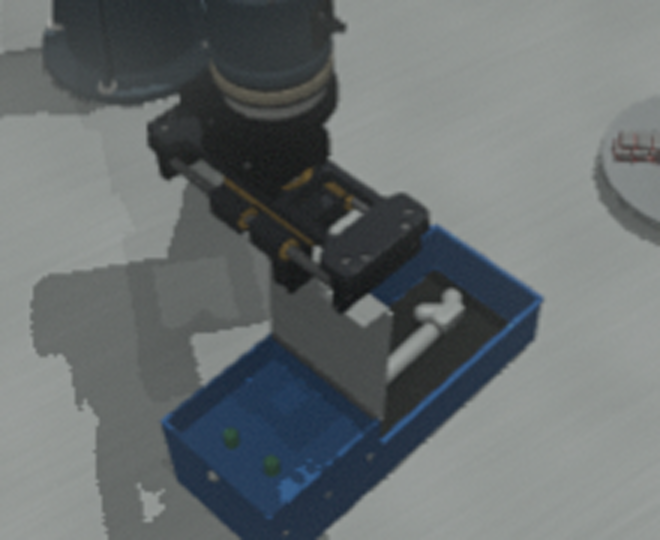

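```bash
python3 - <<'E'
from h import *
c=viewer.capture("scene");cv2.imwrite("pics/e2.png",c["color"][:,:,::-1]);ct=viewer.capture("top");cv2.imwrite("pics/e3.png",ct["color"][:,:,::-1])
st()
for k,x0,y0,p in((4.5,195,165,(413,158)),(3.5,150,100,(458,360)),(3,150,100,(391,308))):
    o,d=ray(c,T(p,k,x0,y0));o=cad(o);d=Rc.T@d*1000
    X=o+d*(-64-o[1])/d[1];print(X.round(1),np.arctan2(X[2]-95,-43-X[0]))
for th in(1.3,1.4,1.5,1.6,1.7):
    print(th,[ (np.array(q)).round(1).tolist() for q in proj(c,[w((-43-126*np.cos(th),y,95+126*np.sin(th))) for y in(-64,64)])])
E
```

```text
3.45 [-62.7   0.3 198.5] [-0.3 -0.6  0.2] 0.00638118842177597 0.0
[-12.2 -64.  219.1] 1.8142460616806857
[-30.6 -64.  226.6] 1.664904306243129
[-32.1 -64.  228.6] 1.652125457776426
1.3 [[265.3, 218.3], [224.0, 186.1]]
1.4 [[269.4, 214.1], [228.0, 182.2]]
1.5 [[273.5, 210.1], [232.1, 178.6]]
1.6 [[277.7, 206.6], [236.2, 175.5]]
1.7 [[281.7, 203.4], [240.3, 172.7]]
```

```bash
python3 - <<'E'
from h import *
cs=viewer.capture("scene");ct=viewer.capture("top")
s=bot.read_state();R=s["tcp_rot"];p=s["position"]
a=cs["color"][:,:,::-1][120:240,180:310].copy();a=cv2.resize(a,None,fx=4.6,fy=4.6,interpolation=cv2.INTER_CUBIC)
b=ct["color"][:,:,::-1][140:240,245:315].copy();b=cv2.resize(b,None,fx=2.8,fy=5.5*552/550/1,interpolation=cv2.INTER_CUBIC) if 0 else cv2.resize(b,None,fx=2.8,fy=2.8,interpolation=cv2.INTER_CUBIC)
u=proj(cs,[p])[0];print(u)
cv2.drawMarker(a,tuple(int(v) for v in (u-[180,120])*4.6),(0,0,255),0,14,1)
for X in [w((-43-126*np.cos(1.66),0,95+126*np.sin(1.66)))]:
    v=proj(cs,[X])[0];cv2.drawMarker(a,tuple(int(q) for q in (v-[180,120])*4.6),(0,255,0),0,14,1)
a=cv2.convertScaleAbs(a,alpha=1.6)
o=np.zeros((552,800,3),np.uint8);o[:a.shape[0],:a.shape[1]]=a;o[:b.shape[0],a.shape[1]+2:a.shape[1]+2+b.shape[1]]=cv2.convertScaleAbs(b,alpha=1.6)
cv2.imwrite("pics/f.png",o)
E
```

```text
[249.32771286 202.71552292]
```

View pics/f.png

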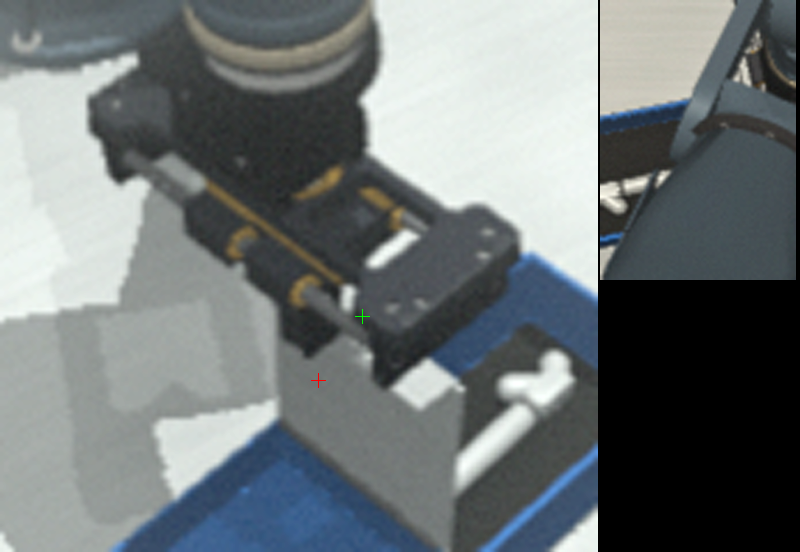

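```bash
python3 - <<'E'
from h import *
c=viewer.capture("scene")
u=proj(c,[w((60.8,-.3,300)),w((60.8,-.3,320)),w((60.8,-15,300)),w((60.8,15,300))]);print((u-[120,0])*2.5)
u=proj(c,[w((-33,-1.8,186.5))]);print((u-[150,100])*3.5)
im=cv2.imread("pics/c.png");cv2.imwrite("pics/g.png",cv2.convertScaleAbs(cv2.resize(im[230:350,360:560],None,fx=3.5,fy=3.5,interpolation=cv2.INTER_CUBIC),alpha=2.2))
E
```

```text
[[420.18906381 350.75323375]
 [420.54061614 333.08923122]
 [433.04521595 359.02189458]
 [407.00663691 342.27900683]]
[[383.49173798 346.97084646]]
```

View pics/g.png

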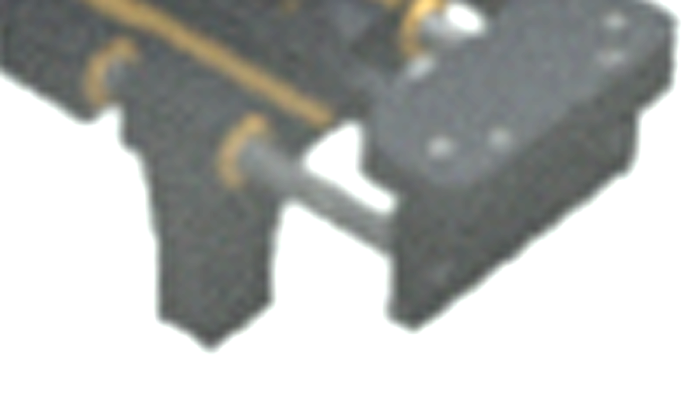

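```bash
python3 - <<'E'
from h import *
cs=viewer.capture("scene");ct=viewer.capture("top")
p=np.array([.2528,-.5707,.1855]);y=np.array([.405,-.914,0])
for dz in(0,.02,.04):
  X=[p+[0,0,dz]+s*.05*y for s in(-1,0,1)];print(dz,proj(cs,X).round(1).tolist(),proj(ct,X).round(1).tolist())
im=cv2.imread("pics/scene0.png")[120:200,0:60];a=cv2.resize(im,None,fx=7,fy=7,interpolation=cv2.INTER_CUBIC)
im=cv2.imread("pics/top0.png")[260:420,460:560];b=cv2.resize(im,None,fx=3.5,fy=3.5,interpolation=cv2.INTER_CUBIC)
o=np.zeros((560,790,3),np.uint8);o[:,:420]=a;o[:,430:780]=b
cv2.imwrite("pics/h.png",cv2.convertScaleAbs(o,alpha=1.5))
E
```

```text
0 [[28.8, 189.1], [11.1, 203.4], [-7.4, 218.5]] [[468.0, 313.6], [485.4, 305.8], [502.7, 297.9]]
0.02 [[24.6, 183.6], [6.5, 198.0], [-12.4, 213.2]] [[471.3, 314.0], [488.9, 306.0], [506.5, 298.0]]
0.04 [[20.2, 177.9], [1.7, 192.4], [-17.7, 207.7]] [[474.6, 314.3], [492.5, 306.2], [510.4, 298.1]]
```

View pics/h.png

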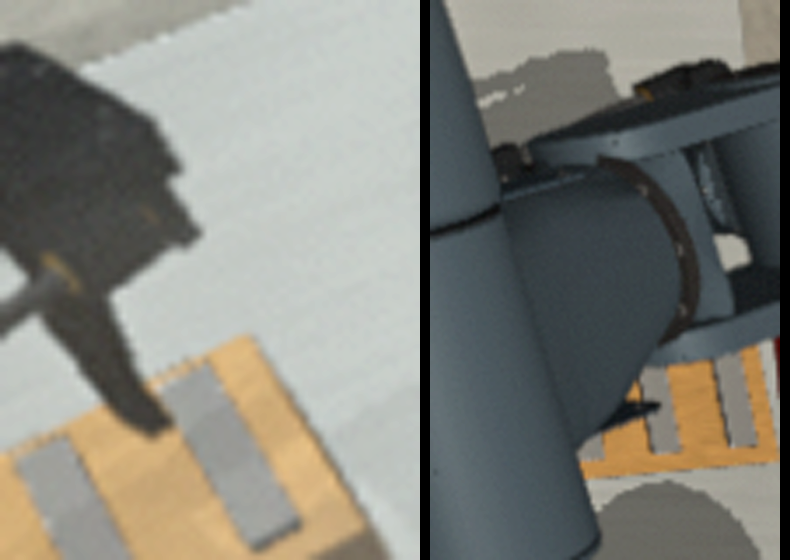

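```bash
python3 - <<'E'
from h import *
cs=viewer.capture("scene");ct=viewer.capture("top")
print(tri(cs,(22,181.5),ct,(524,376)))
print(onz(cs,(22,181.5),.2225),onz(cs,(22,181.5),.186),onz(cs,(22,181.5),.3))
# board corner check: scene h(250,338), top h(?) 
print(onz(cs,(250/7,120+338/7),.02), onz(ct,(460+(760-430)/3.5,260+345/3.5),.02),onz(ct,(460+(780-430)/3.5,260+465/3.5),.02))
s=bot.read_state();print(s["joint_positions"],s["tau"],s["time_s"])
E
```

```text
(array([ 0.09615618, -0.60463927,  0.14320236]), np.float64(0.12843383176060175))
[ 0.24279526 -0.52472431  0.2225    ] [ 0.19858297 -0.5330573   0.186     ] [ 0.33667068 -0.50703097  0.3       ]
[-0.03309098 -0.52255934  0.02      ] [ 0.10700183 -0.82652711  0.02      ] [ 0.01595157 -0.83259904  0.02      ]
[-2.29219829e+01  2.63197314e+01  8.70600615e+01  5.64733977e-03
  6.66187242e+01 -3.50310783e+01] [-4.78691503e-02 -4.04978907e+01 -1.73927021e+01  3.62454029e-02
  7.44591909e-02 -1.92671257e-05] 3.8
```

The picture shows the finger tips (about 308,352 in the zoom) on the box side of the lid. The true finger end sits about 37 mm above the reported TCP, so the fingers slipped over the lid at about 1.66 rad. I'll back up over it, come down lower and push again, treating the fingertip height as reported z + 37 mm.

>>> servo_tool([
  {"offset":[0,0,-0.03],"dr":[0,0,0]},
  {"offset":[0.01,0,-0.05],"dr":[0,0,0]},
  {"offset":[0.05,0,-0.05],"dr":[0,0,0]},
  {"offset":[0.08,0,-0.05],"dr":[0,0,0]},
  {"offset":[0.1,0,-0.03],"dr":[0,0,0]},
  {"offset":[0.1,0,0.01],"dr":[0,0,0]},
  {"offset":[0.1,0,0.048],"dr":[0,0,0]},
  {"offset":[0.085,0,0.05],"dr":[0,0,0]},
  {"offset":[0.07,0,0.05],"dr":[0,0,0]},
  {"offset":[0.06,0,0.05],"dr":[0,0,0]},
  {"offset":[0.05,0,0.05],"dr":[0,0,0]},
  {"offset":[0.042,0,0.05],"dr":[0,0,0]},
  {"offset":[0.036,0,0.05],"dr":[0,0,0]},
  {"offset":[0.03,0,0.05],"dr":[0,0,0]},
])

```text
time_s: 4.97
position: [0.5674, -0.0939, 0.1507]
tcp_rot: [[-0.208, 0.978, 0.002], [0.978, 0.208, -0.0], [-0.001, 0.002, -1.0]]
force: [0.7, 0.8, 0.8]
opening: 0.008
grasp_force: 0.3
```

```bash
cat >> h.py <<'E'
def lidth(c):
    # brightness-based: project lid right-corner candidates, report local colour contrast (lid lip is bright)
    g=cv2.cvtColor(c["color"],cv2.COLOR_RGB2HSV);r=[]
    for th in np.arange(0,2.0,.1):
        q=proj(c,[w((-43-110*np.cos(th)+3*np.sin(th),-50,95+110*np.sin(th)+3*np.cos(th)))])[0]
        u,v=q.round().astype(int);r.append((round(th,1),g[v,u].tolist()))
    return r
E
python3 - <<'E'
from h import *
st();print(lidth(viewer.capture("scene")))
E
```

```text
4.97 [-33.6  -0.7 150.7] [0.7 0.8 0.8] 0.008036495050765202 0.3139660111628473
[(np.float64(0.0), [108, 133, 90]), (np.float64(0.1), [107, 136, 90]), (np.float64(0.2), [108, 137, 91]), (np.float64(0.3), [77, 86, 59]), (np.float64(0.4), [73, 97, 76]), (np.float64(0.5), [106, 151, 88]), (np.float64(0.6), [107, 146, 89]), (np.float64(0.7), [107, 146, 89]), (np.float64(0.8), [106, 152, 87]), (np.float64(0.9), [106, 147, 80]), (np.float64(1.0), [108, 133, 69]), (np.float64(1.1), [75, 19, 53]), (np.float64(1.2), [70, 11, 70]), (np.float64(1.3), [90, 11, 69]), (np.float64(1.4), [70, 8, 99]), (np.float64(1.5), [68, 10, 103]), (np.float64(1.6), [70, 26, 29]), (np.float64(1.7), [150, 9, 30]), (np.float64(1.8), [98, 33, 31]), (np.float64(1.9), [60, 8, 31])]
```

>>> servo_tool([
  {"offset":[-0.008,0,0],"dr":[0,0,0]},
  {"offset":[-0.017,0,0.001],"dr":[0,0,0]},
  {"offset":[-0.026,0,0.002],"dr":[0,0,0]},
  {"offset":[-0.034,0,0.004],"dr":[0,0,0]},
  {"offset":[-0.042,0,0.007],"dr":[0,0,0]},
  {"offset":[-0.05,0,0.012],"dr":[0,0,0]},
  {"offset":[-0.057,0,0.017],"dr":[0,0,0]},
  {"offset":[-0.064,0,0.022],"dr":[0,0,0]},
  {"offset":[-0.071,0,0.026],"dr":[0,0,0]},
  {"offset":[-0.078,0,0.03],"dr":[0,0,0]},
  {"offset":[-0.085,0,0.036],"dr":[0,0,0]},
])

```text
time_s: 5.93
position: [0.5847, -0.1766, 0.1132]
tcp_rot: [[-0.209, 0.978, 0.001], [0.978, 0.209, -0.0], [-0.0, 0.0, -1.0]]
force: [-0.3, 0.2, 0.2]
opening: 0.003
grasp_force: 0.0
```

```bash
python3 - <<'E'
from h import *
st()
c=viewer.capture("scene");print([(float(a),b) for a,b in lidth(c)])
g=cv2.cvtColor(c["color"],cv2.COLOR_RGB2HSV)
# blue interior remaining & cap visibility
m=cv2.inRange(g,(35,80,30),(85,255,255))[215:270,205:280];print("green px",(m>0).sum())
E
```

```text
5.93 [-1.181e+02 -1.000e-01  1.132e+02] [-0.3  0.2  0.2] 0.003241077302500077 0.0
[(0.0, [107, 132, 79]), (0.1, [106, 142, 77]), (0.2, [107, 138, 76]), (0.3, [71, 26, 77]), (0.4, [72, 10, 129]), (0.5, [66, 10, 132]), (0.6, [90, 16, 48]), (0.7, [100, 27, 28]), (0.8, [110, 19, 41]), (0.9, [105, 26, 59]), (1.0, [105, 9, 54]), (1.1, [110, 28, 54]), (1.2, [105, 27, 57]), (1.3, [115, 27, 57]), (1.4, [105, 19, 53]), (1.5, [106, 64, 52]), (1.6, [105, 23, 45]), (1.7, [105, 65, 63]), (1.8, [45, 22, 47]), (1.9, [90, 6, 44])]
green px 0
```

>>> servo_tool([
  {"offset":[-0.01,0,0],"dr":[0,0,0]},
  {"offset":[-0.02,0,0],"dr":[0,0,0]},
  {"offset":[-0.032,0,0],"dr":[0,0,0]},
  {"offset":[-0.032,0,0.01],"dr":[0,0,0]},
  {"offset":[-0.032,0,0.02],"dr":[0,0,0]},
  {"offset":[-0.032,0,0.028],"dr":[0,0,0]},
  {"offset":[-0.032,0,0.032],"dr":[0,0,0]},
  {"offset":[-0.032,0,0.032],"dr":[0,0,0]},
])

```text
time_s: 6.65
position: [0.5896, -0.2058, 0.0795]
tcp_rot: [[-0.21, 0.978, -0.004], [0.978, 0.21, 0.002], [0.003, -0.003, -1.0]]
force: [0.6, 0.1, 0.3]
opening: 0.004
grasp_force: 0.0
```

```bash
python3 - <<'E'
from h import *
st()
c=crop("scene","pics/i.png",190,130,150,170,3.5);print([(float(a),b) for a,b in lidth(c)][:10])
cv2.imwrite("pics/i_full.png",c["color"][:,:,::-1])
# free-edge left corners predictions
for th in(0,.08,.3):print(th,proj(c,[w((-43-126*np.cos(th),y,95+126*np.sin(th))) for y in(-64,64)]).round(1).tolist())
E
```

```text
6.65 [-147.7    1.4   79.5] [0.6 0.1 0.3] 0.0036489227367966816 0.0
[(0.0, [80, 9, 87]), (0.1, [80, 7, 111]), (0.2, [75, 16, 32]), (0.3, [96, 36, 35]), (0.4, [105, 8, 65]), (0.5, [90, 7, 74]), (0.6, [100, 27, 56]), (0.7, [105, 10, 53]), (0.8, [98, 18, 56]), (0.9, [98, 19, 54])]
0 [[237.9, 274.7], [200.7, 241.3]]
0.08 [[237.6, 272.5], [200.2, 238.9]]
0.3 [[238.3, 264.9], [200.0, 231.0]]
```

>>> servo_tool([
  {"offset":[0,0,0.003],"dr":[0,0,0]},
  {"offset":[0,0,0.006],"dr":[0,0,0]},
  {"offset":[0,0,0.008],"dr":[0,0,0]},
  {"offset":[0,0,0.01],"dr":[0,0,0]},
  {"offset":[0,0,0.012],"dr":[0,0,0]},
  {"offset":[0,0,0.012],"dr":[0,0,0]},
])

```text
time_s: 7.2
position: [0.5913, -0.2072, 0.0702]
tcp_rot: [[-0.209, 0.978, 0.001], [0.978, 0.209, -0.0], [-0.001, 0.001, -1.0]]
force: [-0.6, -0.1, 2.2]
opening: 0.005
grasp_force: 1.3
```

>>> servo_tool([
  {"offset":[0,0,0.001],"dr":[0,0,0]},
  {"offset":[0,0,0.002],"dr":[0,0,0]},
  {"offset":[0,0,0.003],"dr":[0,0,0]},
  {"offset":[0,0,0.003],"dr":[0,0,0]},
])

```text
time_s: 7.53
position: [0.5912, -0.2072, 0.0666]
tcp_rot: [[-0.209, 0.978, 0.001], [0.978, 0.209, -0.0], [-0.0, 0.001, -1.0]]
force: [-0.9, -0.2, -0.1]
opening: 0.006
grasp_force: 0.0
```

>>> servo_tool([
  {"offset":[0,0,0.001],"dr":[0,0,0]},
  {"offset":[0,0,0.002],"dr":[0,0,0]},
  {"offset":[0,0,0.003],"dr":[0,0,0]},
  {"offset":[0,0,0.003],"dr":[0,0,0]},
])

```text
time_s: 7.87
position: [0.5907, -0.2068, 0.0628]
tcp_rot: [[-0.209, 0.978, -0.001], [0.978, 0.209, 0.001], [0.001, -0.001, -1.0]]
force: [-0.7, 0.4, -0.0]
opening: 0.006
grasp_force: 0.0
```

>>> servo_tool([
  {"offset":[0,0,0.001],"dr":[0,0,0]},
  {"offset":[0,0,0.002],"dr":[0,0,0]},
  {"offset":[0,0,0.002],"dr":[0,0,0]},
])

```text
time_s: 8.12
position: [0.591, -0.207, 0.0623]
tcp_rot: [[-0.209, 0.978, -0.0], [0.978, 0.209, 0.0], [0.0, -0.0, -1.0]]
force: [-1.9, 0.3, 4.7]
opening: 0.005
grasp_force: 2.6
```

>>> servo_tool([
  {"offset":[0,0,0.001],"dr":[0,0,0]},
  {"offset":[0,0,0.002],"dr":[0,0,0]},
  {"offset":[0,0,0.002],"dr":[0,0,0]},
])

```text
time_s: 8.37
position: [0.5911, -0.207, 0.0621]
tcp_rot: [[-0.21, 0.978, 0.0], [0.978, 0.21, -0.0], [-0.0, 0.0, -1.0]]
force: [-4.2, 3.0, 14.0]
opening: 0.004
grasp_force: 7.2
```

Contact came at reported z≈70 and it seats at 62 with 14 N. The 8 mm of travel matches 0.08 rad, so the lid should be snapped and the tip offset is about 36 mm. Next I lift clear to check the seal and see how the offset behaves under tilt.

>>> servo_tool([
  {"offset":[0,0,-0.03],"dr":[0,0,0]},
  {"offset":[0,0,-0.07],"dr":[0,0,0]},
  {"offset":[0.02,0,-0.11],"dr":[0,0,0]},
  {"offset":[0.06,0,-0.15],"dr":[0,0,0]},
  {"offset":[0.1,0,-0.19],"dr":[0,0,0]},
  {"offset":[0.14,0,-0.22],"dr":[0,0,0]},
  {"offset":[0.18,0,-0.24],"dr":[0,0,0]},
  {"offset":[0.208,0,-0.24],"dr":[0,0,0]},
  {"offset":[0.208,0,-0.24],"dr":[0,0,0]},
  {"offset":[0.208,0,-0.24],"dr":[0,0,0]},
])

```text
time_s: 9.2
position: [0.547, 0.001, 0.3023]
tcp_rot: [[-0.214, 0.977, 0.004], [0.977, 0.214, 0.002], [0.001, 0.004, -1.0]]
force: [-0.5, -0.5, 0.4]
opening: 0.007
grasp_force: 0.0
```

```bash
cat >> h.py <<'E'
def tip(c,u0):
    g=cv2.cvtColor(c["color"],cv2.COLOR_RGB2GRAY);u,v=np.round(u0).astype(int)
    x0,y0=u-25,v-45;m=(g[y0:v+15,x0:u+20]<60).astype(np.uint8)
    for r in range(m.shape[0]): 
        q=np.flatnonzero(m[r]);print(y0+r,(x0+q.min(),x0+q.max(),len(q)) if len(q) else None,end='; ')
    print()
E
python3 - <<'E'
from h import *
st();c=viewer.capture("scene");np.save("c0.npy",c["color"])
p=bot.read_state()["position"];u=proj(c,[p,p+[0,0,.036]]);print(u);tip(c,u[0])
print([(float(a),b) for a,b in lidth(c)][:8])
g=cv2.cvtColor(c["color"],cv2.COLOR_RGB2HSV)
for th in (0,.08):
  q=proj(c,[w((-43-126*np.cos(th),y,95+126*np.sin(th))) for y in(-40,40)]);print(th,q.round(1).tolist())
for y in(-40,40):
  u0,v0=proj(c,[w((-169,y,95))])[0].round().astype(int);print(u0,v0,[g[v,u0].tolist() for v in range(v0-10,v0+8)])
E
```

```text
9.2 [ 63.5  -1.  302.3] [-0.5 -0.5  0.4] 0.0070433501179015135 0.0
[[288.35049561 140.04221384]
 [288.6169586  127.10685652]]
95 (np.int64(265), np.int64(307), 39); 96 (np.int64(265), np.int64(307), 36); 97 (np.int64(265), np.int64(307), 37); 98 (np.int64(265), np.int64(307), 37); 99 (np.int64(267), np.int64(307), 35); 100 (np.int64(269), np.int64(307), 33); 101 (np.int64(270), np.int64(307), 32); 102 (np.int64(273), np.int64(307), 30); 103 (np.int64(274), np.int64(307), 28); 104 (np.int64(279), np.int64(307), 22); 105 (np.int64(279), np.int64(307), 19); 106 (np.int64(279), np.int64(307), 19); 107 (np.int64(281), np.int64(307), 13); 108 (np.int64(281), np.int64(307), 11); 109 (np.int64(282), np.int64(307), 9); 110 (np.int64(282), np.int64(295), 10); 111 (np.int64(282), np.int64(296), 14); 112 (np.int64(282), np.int64(298), 17); 113 (np.int64(282), np.int64(296), 15); 114 (np.int64(283), np.int64(296), 14); 115 (np.int64(283), np.int64(305), 16); 116 (np.int64(283), np.int64(306), 15); 117 (np.int64(283), np.int64(295), 13); 118 (np.int64(283), np.int64(295), 13); 119 (np.int64(283), 
[... 741 characters left out ...]
, 9, 148]), (0.4, [75, 7, 146]), (0.5, [72, 9, 147]), (0.6, [72, 13, 99]), (0.7, [68, 10, 99])]
0 [[230.6, 268.2], [207.3, 247.3]]
0.08 [[230.2, 265.9], [206.8, 244.9]]
231 268 [[72, 8, 150], [75, 7, 148], [75, 7, 148], [75, 10, 150], [72, 9, 149], [78, 9, 147], [75, 7, 147], [75, 7, 149], [75, 7, 149], [72, 9, 149], [78, 9, 136], [70, 7, 107], [75, 13, 77], [60, 7, 74], [75, 14, 75], [104, 40, 70], [107, 83, 71], [107, 98, 68]]
207 247 [[68, 7, 143], [72, 9, 142], [75, 7, 143], [75, 7, 142], [80, 11, 143], [66, 9, 143], [72, 9, 144], [75, 10, 146], [80, 10, 153], [72, 9, 146], [70, 6, 119], [80, 9, 88], [75, 14, 74], [70, 10, 75], [100, 42, 73], [107, 60, 77], [103, 48, 95], [104, 38, 100]]
```

>>> servo_tool([
  {"offset":[0,0,0],"dr":[0,5,0]},
  {"offset":[0,0,0],"dr":[0,10,0]},
  {"offset":[0,0,0],"dr":[0,15,0]},
  {"offset":[0,0,0],"dr":[0,15,0]},
  {"offset":[0,0,0],"dr":[0,15,0]},
], gripper=0.08)

```text
time_s: 9.67
position: [0.5475, -0.0059, 0.298]
tcp_rot: [[-0.198, 0.979, -0.055], [0.946, 0.206, 0.252], [0.258, -0.002, -0.966]]
force: [0.5, 0.1, 0.1]
opening: 0.3
grasp_force: 0.0
```

```bash
python3 - <<'E'
from h import *
st();c=viewer.capture("scene");s=bot.read_state()
p=s["position"];u=proj(c,[p,p+[0,0,.036],p-.036*s["tcp_rot"][:,2]]);print(u,Rc.T@s["tcp_rot"]);tip(c,u[0])
E
```

```text
9.67 [ 56.6  -0.  298. ] [0.5 0.1 0.1] 0.2998079145816034 0.0
[[287.01404709 141.49644614]
 [287.23423989 128.62569094]
 [284.15161316 131.33357913]] [[ 9.66072235e-01 -5.65318672e-03  2.58210143e-01]
 [-5.92384448e-03 -9.99982417e-01  2.70223134e-04]
 [ 2.58204076e-01 -1.79065180e-03 -9.66088738e-01]]
96 (np.int64(262), np.int64(298), 34); 97 (np.int64(262), np.int64(300), 35); 98 (np.int64(262), np.int64(302), 37); 99 (np.int64(262), np.int64(303), 33); 100 (np.int64(262), np.int64(305), 34); 101 (np.int64(262), np.int64(306), 36); 102 (np.int64(262), np.int64(306), 38); 103 (np.int64(262), np.int64(306), 39); 104 (np.int64(262), np.int64(306), 38); 105 (np.int64(262), np.int64(306), 39); 106 (np.int64(262), np.int64(305), 38); 107 (np.int64(262), np.int64(306), 38); 108 (np.int64(262), np.int64(306), 39); 109 (np.int64(262), np.int64(305), 40); 110 (np.int64(262), np.int64(303), 42); 111 (np.int64(262), np.int64(306), 37); 112 (np.int64(265), np.int64(305), 36); 113 (np.int64(265), np.int64(305), 36); 114 (np.int64(266), np.int64(305), 40); 115 (np.int64(268), np.int64(303), 29); 
[... 535 characters left out ...]
73), np.int64(306), 26); 130 (np.int64(273), np.int64(306), 27); 131 (np.int64(280), np.int64(306), 26); 132 (np.int64(281), np.int64(306), 24); 133 (np.int64(285), np.int64(306), 22); 134 (np.int64(285), np.int64(306), 22); 135 (np.int64(285), np.int64(306), 20); 136 (np.int64(286), np.int64(306), 17); 137 (np.int64(286), np.int64(305), 15); 138 (np.int64(286), np.int64(304), 13); 139 (np.int64(287), np.int64(303), 10); 140 (np.int64(296), np.int64(302), 7); 141 (np.int64(296), np.int64(301), 6); 142 (np.int64(296), np.int64(300), 5); 143 (np.int64(297), np.int64(299), 3); 144 None; 145 None; 146 None; 147 None; 148 None; 149 None; 150 None; 151 None; 152 None; 153 None; 154 None; 155 None;
```

>>> servo_tool([
  {"offset":[0,0,0],"dr":[0,0,0]},
  {"offset":[0,0,0],"dr":[0,0,0]},
  {"offset":[0,0,0],"dr":[0,0,0]},
  {"offset":[0,0,0],"dr":[0,0,0]},
  {"offset":[0,0,0],"dr":[0,0,0]},
  {"offset":[0,0,0],"dr":[0,0,0]},
], gripper=1)

```text
time_s: 10.22
position: [0.5475, -0.0033, 0.2996]
tcp_rot: [[-0.203, 0.978, -0.054], [0.944, 0.21, 0.253], [0.258, 0.0, -0.966]]
force: [0.3, -0.6, -0.1]
opening: 0.068
grasp_force: 0.0
```

```bash
python3 - <<'E'
from h import *
st();c=viewer.capture("scene");s=bot.read_state()
p=s["position"];u=proj(c,[p,p+[0,0,.036],p-.036*s["tcp_rot"][:,2]]);print(u)
g=cv2.cvtColor(c["color"],cv2.COLOR_RGB2GRAY)
for v in range(108,146,1):print(v,''.join('#' if g[v,x]<60 else '.' for x in range(262,315)))
E
```

```text
10.22 [ 59.2  -0.6 299.6] [ 0.3 -0.6 -0.1] 0.06831707889179421 0.0
[[287.61093828 140.91885013]
 [287.85182712 128.01993287]
 [284.74979086 130.72079868]]
108 #####################################.......#.......#
109 #...################################......##..##.....
110 .....##############################......#.........#.
111 .....#############################......##.#...##.#..
112 ......#################.#########......#.##....#.#...
113 .......###############.##########.....##....#........
114 ..#.####################.#######....##.###.#....###.#
115 ....###########################....##.#..###....#....
116 #...###########################...###.#.#...#.#.#.#..
117 .....#######################..##.####.####.#..#......
118 .....#############################...#.####.###.##..#
119 .....#########################.#..##.###...##.##...##
120 ......############...###########################..###
121 ......###########.....#################.#######..####
122 .......#########.....##########.##########......#####
123 ........########......###########.####.###.....######
124 ..........###
[... 558 characters left out ...]
....
134 .....................####.........#############......
135 ......................##..........############.......
136 ..................................###########........
137 ...................................#########.........
138 ...................................########..........
139 ...................................#######...........
140 ...................................######............
141 ....................................####.............
142 .....................................##..............
143 .....................................................
144 .....................................................
145 .....................................................
```

```bash
python3 - <<'E'
from h import *
c=viewer.capture("scene");im=c["color"]
g=cv2.cvtColor(im,cv2.COLOR_RGB2HSV)
poly=proj(c,[w(q) for q in((-40,-57,60),(157,-57,60),(157,57,60),(-40,57,60))]).astype(np.int32)
m=np.zeros(g.shape[:2],np.uint8);cv2.fillPoly(m,[poly],255)
m&=cv2.inRange(g,(0,0,75),(180,60,255))
n,l,s,_=cv2.connectedComponentsWithStats(m);k=1+np.argmax(s[1:,4]);print(s[1:])
v,u=np.nonzero(l==k);X=np.array([cad(onz(c,(a,b),.013))for a,b in zip(u,v)])
for x in range(-50,170,8):
    q=X[(X[:,0]>=x)&(X[:,0]<x+8)]
    if len(q):print(x,len(q),q[:,1].min().round(),q[:,1].max().round())
print(X[:,0].max(),X[:,0].min(),goto((33,4.5,84)))
E
```

```text
[[243 196  62  48 582]]
-26 41 -27.0 85.0
-18 108 -27.0 86.0
-10 61 -24.0 84.0
-2 18 -3.0 13.0
6 18 -5.0 14.0
14 20 -5.0 14.0
22 19 -4.0 15.0
30 19 -3.0 15.0
38 18 -3.0 16.0
46 17 -2.0 14.0
54 17 -2.0 15.0
62 18 -4.0 16.0
70 19 -3.0 16.0
78 19 -2.0 17.0
86 17 -2.0 15.0
94 22 -1.0 31.0
102 31 -1.0 36.0
110 29 -0.0 34.0
118 23 0.0 28.0
126 21 1.0 27.0
134 18 3.0 27.0
142 9 12.0 28.0
146.77396275454134 -21.002233320909987 (array([-0.0809, -0.005 ,  0.2015]), array([  0.03, -14.99,  -0.18]))
```

>>> servo_tool([
  {"offset":[-0.02,0,0.03],"dr":[0,-7,0]},
  {"offset":[-0.04,-0.002,0.065],"dr":[0,-14,0]},
  {"offset":[-0.05,-0.003,0.1],"dr":[0,-15,-1]},
  {"offset":[-0.06,-0.004,0.135],"dr":[0,-15,-1]},
  {"offset":[-0.07,-0.005,0.17],"dr":[0,-15,-1]},
  {"offset":[-0.08,-0.005,0.2],"dr":[0,-15,-1]},
  {"offset":[-0.08,-0.005,0.2],"dr":[0,-15,-1]},
  {"offset":[-0.08,-0.005,0.2],"dr":[0,-15,-1]},
], gripper=0.2)

```text
time_s: 10.98
position: [0.5469, -0.0294, 0.0844]
tcp_rot: [[-0.226, 0.974, -0.002], [0.974, 0.226, 0.002], [0.002, -0.001, -1.0]]
force: [-0.8, -0.0, 1.5]
opening: 0.39
grasp_force: 0.0
```

```bash
python3 - <<'E'
from h import *
st();print(goto((34,5,-28),yaw=1.2),Rc.T@bot.read_state()["tcp_rot"])
E
```

```text
10.98 [33.8  5.6 84.4] [-0.8 -0.   1.5] 0.39030750204812786 0.0
(array([0.    , 0.0007, 0.1124]), array([-0.07, -0.11, -0.43])) [[ 0.9999073   0.01348362  0.0018926 ]
 [ 0.01348128 -0.99990835  0.00124568]
 [ 0.00190922 -0.00122005 -0.99999743]]
```

>>> servo_tool([
  {"offset":[0,0,0.03],"dr":[0,0,0]},
  {"offset":[0,0,0.06],"dr":[0,0,0]},
  {"offset":[0,0,0.08],"dr":[0,0,0]},
  {"offset":[0,0,0.095],"dr":[0,0,0]},
  {"offset":[0,0,0.103],"dr":[0,0,0]},
  {"offset":[0,0,0.108],"dr":[0,0,0]},
  {"offset":[0,0,0.108],"dr":[0,0,0]},
])

```text
time_s: 11.57
position: [0.5494, -0.0299, -0.0215]
tcp_rot: [[-0.226, 0.974, 0.004], [0.974, 0.226, -0.0], [-0.001, 0.004, -1.0]]
force: [-0.5, -0.1, 0.6]
opening: 0.4
grasp_force: 0.0
```

>>> servo_tool([
  {"offset":[0,0,0.002],"dr":[0,0,0]},
  {"offset":[0,0,0.004],"dr":[0,0,0]},
  {"offset":[0,0,0.004],"dr":[0,0,0]},
])

```text
time_s: 11.82
position: [0.5488, -0.0298, -0.0257]
tcp_rot: [[-0.226, 0.974, 0.004], [0.974, 0.226, 0.0], [-0.001, 0.004, -1.0]]
force: [-1.0, -0.6, 0.2]
opening: 0.4
grasp_force: 0.0
```

>>> servo_tool([
  {"offset":[0,0,0.0015],"dr":[0,0,0]},
  {"offset":[0,0,0.003],"dr":[0,0,0]},
  {"offset":[0,0,0.003],"dr":[0,0,0]},
])

```text
time_s: 12.07
position: [0.5482, -0.0296, -0.0295]
tcp_rot: [[-0.226, 0.974, 0.002], [0.974, 0.226, 0.001], [0.0, 0.002, -1.0]]
force: [0.3, -0.4, -0.1]
opening: 0.399
grasp_force: 0.0
```

>>> servo_tool([
  {"offset":[0,0,0],"dr":[0,0,0]},
  {"offset":[0,0,0],"dr":[0,0,0]},
  {"offset":[0,0,0],"dr":[0,0,0]},
  {"offset":[0,0,0],"dr":[0,0,0]},
  {"offset":[0,0,0],"dr":[0,0,0]},
], gripper=1)

```text
time_s: 12.48
position: [0.5483, -0.0296, -0.0295]
tcp_rot: [[-0.226, 0.974, 0.002], [0.974, 0.226, 0.0], [-0.0, 0.002, -1.0]]
force: [0.0, 1.0, -0.9]
opening: 0.199
grasp_force: 30.0
```

>>> servo_tool([
  {"offset":[0,0,-0.002],"dr":[0,0,0]},
  {"offset":[0.001,0,-0.006],"dr":[0,1.2,0]},
  {"offset":[0.0024,0,-0.0105],"dr":[0,2.5,0]},
  {"offset":[0.0034,0,-0.0148],"dr":[0,3.75,0]},
  {"offset":[0.0043,0,-0.019],"dr":[0,5,0]},
  {"offset":[0.0051,0,-0.0233],"dr":[0,6.25,0]},
  {"offset":[0.0059,0,-0.0276],"dr":[0,7.5,0]},
  {"offset":[0.0059,0,-0.0276],"dr":[0,7.5,0]},
])

```text
time_s: 13.15
position: [0.5474, -0.0248, -0.0016]
tcp_rot: [[-0.223, 0.974, -0.026], [0.966, 0.225, 0.128], [0.13, 0.003, -0.991]]
force: [0.4, -0.9, -3.2]
opening: 0.197
grasp_force: 30.0
```

```bash
cat >> h.py <<'E'
def geo():
    s=bot.read_state();R=Rc.T@s["tcp_rot"];C=cad(s["position"])-42.5*R[:,2];x=R[:,0]
    a=np.degrees(np.arcsin(x[2]));tail=C-193*x;head=C+107*x
    print(s["time_s"],"C",C.round(1),"a",a.round(2),"tail",tail.round(1),"head",head.round(1),"z@-43",(C+x*(-43-C[0])/x[0])[2].round(1),"F",(Rc.T@s["force"]).round(1),s["moment"].round(2),s["opening"],s["grasp_force"])
E
python3 -c "
from h import *
geo()"
```

```text
13.15 C [32.7  4.1 40.6] a 7.48 tail [-158.7    1.6   15.4] head [138.7   5.5  54.5] z@-43 30.6 F [-0.9 -0.2 -3.2] [-0.21 -0.21  0.  ] 0.1971886163224124 29.957604110240936
```

>>> servo_tool([
  {"offset":[0.0015,0,-0.0042],"dr":[0,1.25,0]},
  {"offset":[0.0028,0,-0.0084],"dr":[0,2.5,0]},
  {"offset":[0.004,0,-0.0126],"dr":[0,3.75,0]},
  {"offset":[0.005,0,-0.0168],"dr":[0,5,0]},
  {"offset":[0.006,0,-0.021],"dr":[0,6.25,0]},
  {"offset":[0.007,0,-0.0252],"dr":[0,7.5,0]},
  {"offset":[0.007,0,-0.0252],"dr":[0,7.5,0]},
  {"offset":[0.007,0,-0.0252],"dr":[0,7.5,0]},
])

```text
time_s: 13.82
position: [0.5458, -0.0206, 0.0237]
tcp_rot: [[-0.219, 0.974, -0.056], [0.941, 0.226, 0.252], [0.258, 0.002, -0.966]]
force: [0.8, -0.3, -3.7]
opening: 0.198
grasp_force: 30.0
```

```bash
python3 -c "
from h import *
geo()"
```

```text
13.8167 C [31.7  4.7 64.7] a 14.94 tail [-154.8    2.1   15. ] head [135.1   6.1  92.3] z@-43 44.8 F [-0.5 -0.7 -3.7] [-0.3  -0.19 -0.04] 0.19764541899546673 29.958021640777588
```

>>> servo_tool([
  {"offset":[0.008,0,0],"dr":[0,0,0]},
  {"offset":[0.018,0,0],"dr":[0,0,0]},
  {"offset":[0.028,0,0],"dr":[0,0,0]},
  {"offset":[0.038,0,0],"dr":[0,0,0]},
  {"offset":[0.048,0,0],"dr":[0,0,0]},
  {"offset":[0.058,0,0],"dr":[0,0,0]},
  {"offset":[0.068,0,0],"dr":[0,0,0]},
  {"offset":[0.078,0,0],"dr":[0,0,0]},
])

```text
time_s: 14.48
position: [0.5285, 0.0542, 0.0446]
tcp_rot: [[-0.219, 0.974, -0.056], [0.941, 0.227, 0.253], [0.259, 0.002, -0.966]]
force: [-0.1, -1.0, -3.4]
opening: 0.197
grasp_force: 30.0
```

```bash
python3 -c "
from h import *
geo()"
```

```text
14.4833 C [108.4   5.6  85.7] a 14.99 tail [-78.    2.9  35.7] head [211.8   7.2 113.3] z@-43 45.1 F [-1.   0.3 -3.4] [-0.31 -0.17  0.02] 0.19709602375572166 29.95761126279831
```

>>> servo_tool([
  {"offset":[0.01,0,0],"dr":[0,0,0]},
  {"offset":[0.02,0,0],"dr":[0,0,0]},
  {"offset":[0.03,0,0],"dr":[0,0,0]},
  {"offset":[0.04,0,0],"dr":[0,0,0]},
  {"offset":[0.05,0,0],"dr":[0,0,0]},
  {"offset":[0.058,0,0],"dr":[0,0,0]},
  {"offset":[0.064,0,0],"dr":[0,0,0]},
  {"offset":[0.064,0,0],"dr":[0,0,0]},
])

```text
time_s: 15.15
position: [0.5142, 0.1145, 0.0611]
tcp_rot: [[-0.22, 0.974, -0.057], [0.94, 0.227, 0.253], [0.259, 0.002, -0.966]]
force: [0.8, -0.9, -3.3]
opening: 0.196
grasp_force: 30.0
```

>>> servo_tool([
  {"offset":[0.004,0,-0.01],"dr":[0,0,0]},
  {"offset":[0.009,0,-0.029],"dr":[0,0,0]},
  {"offset":[0.014,0,-0.048],"dr":[0,0,0]},
  {"offset":[0.019,0,-0.068],"dr":[0,0,0]},
  {"offset":[0.025,0,-0.09],"dr":[0,0,0]},
  {"offset":[0.031,0,-0.113],"dr":[0,0,0]},
  {"offset":[0.037,0,-0.137],"dr":[0,0,0]},
  {"offset":[0.043,0,-0.16],"dr":[0,0,0]},
  {"offset":[0.049,0,-0.182],"dr":[0,0,0]},
  {"offset":[0.054,0,-0.2],"dr":[0,0,0]},
  {"offset":[0.057,0,-0.212],"dr":[0,0,0]},
  {"offset":[0.057,0,-0.212],"dr":[0,0,0]},
  {"offset":[0.057,0,-0.212],"dr":[0,0,0]},
  {"offset":[0.057,0,-0.212],"dr":[0,0,0]},
  {"offset":[0.057,0,-0.212],"dr":[0,0,0]},
  {"offset":[0.057,0,-0.212],"dr":[0,0,0]},
])

```text
time_s: 16.48
position: [0.5135, 0.1133, 0.2791]
tcp_rot: [[-0.218, 0.974, -0.059], [0.941, 0.226, 0.253], [0.26, -0.0, -0.966]]
force: [0.7, 0.2, -4.0]
opening: 0.193
grasp_force: 30.0
```

```bash
python3 - <<'E'
from h import *
geo();print(bot.read_state()["qvel"].round(2))
c=viewer.capture("scene");g=cv2.cvtColor(c["color"],cv2.COLOR_RGB2HSV)
s=bot.read_state();R=s["tcp_rot"];C=s["position"]-.0425*R[:,2]
U=proj(c,[C+a*R[:,0] for a in(-.193,-.15,-.1,-.05,.05,.08,.107)])
for u in U: 
    x,y=u.round().astype(int);print((x,y),[g[y+d,x].tolist()[1:] for d in(-8,-4,0,4,8)])
print([(float(a),b) for a,b in lidth(c)][:3])
for y in(-40,40):
  u0,v0=proj(c,[w((-169,y,95))])[0].round().astype(int);print([g[v,u0,2].tolist() for v in range(v0-10,v0+8)])
ct=viewer.capture("top");h=cv2.cvtColor(ct["color"],cv2.COLOR_RGB2HSV)
o=cv2.imread("pics/top0.png");d=np.abs(o[175:260,100:185].astype(int)-ct["color"][175:260,100:185,::-1]).max(2);print("turntable diff px",(d>40).sum())
d=np.abs(cv2.imread("pics/scene0.png")[245:335,90:170].astype(int)-c["color"][245:335,90:170,::-1]).max(2);print("hammer diff px",(d>40).sum())
E
```

```text
16.4833 C [169.3   7.7 320.2] a 15.05 tail [-17.1   5.2 270.1] head [272.6   9.  348. ] z@-43 263.1 F [ 0.1 -0.7 -4. ] [-0.32 -0.2   0.04] 0.19334251463281768 29.958224594593048
[ 0.08 -0.01 -0.42  0.16  0.11  0.05]
(np.int64(261), np.int64(168)) [[9, 137], [9, 138], [7, 137], [9, 137], [8, 136]]
(np.int64(274), np.int64(154)) [[7, 145], [10, 99], [7, 75], [10, 74], [8, 127]]
(np.int64(290), np.int64(138)) [[9, 141], [10, 99], [8, 98], [6, 81], [7, 143]]
(np.int64(304), np.int64(122)) [[7, 141], [11, 97], [8, 61], [12, 85], [9, 137]]
(np.int64(333), np.int64(92)) [[24, 43], [19, 41], [10, 49], [18, 58], [22, 59]]
(np.int64(341), np.int64(83)) [[9, 55], [15, 34], [12, 62], [14, 55], [19, 55]]
(np.int64(348), np.int64(76)) [[9, 140], [7, 140], [7, 137], [20, 52], [19, 55]]
[(0.0, [72, 9, 148]), (0.1, [75, 7, 148]), (0.2, [68, 7, 148])]
[148, 148, 147, 147, 146, 146, 146, 149, 148, 147, 137, 107, 79, 75, 75, 70, 68, 67]
[142, 142, 144, 142, 143, 142, 144, 144, 152, 145, 120, 87, 76, 75, 73, 77, 91, 98]
turntable diff px 267
hammer diff px 269
```

>>> servo_tool([
  {"offset":[0,0,0],"dr":[0,0,0]},
  {"offset":[0,0,0],"dr":[0,0,0]},
  {"offset":[0,0,0],"dr":[0,0,0]},
  {"offset":[0,0,0],"dr":[0,0,0]},
  {"offset":[0,0,0],"dr":[0,0,0]},
  {"offset":[0,0,0],"dr":[0,0,0]},
  {"offset":[0,0,0],"dr":[0,0,0]},
  {"offset":[0,0,0],"dr":[0,0,0]},
])

```text
time_s: 17.25
position: [0.5143, 0.1133, 0.2804]
tcp_rot: [[-0.219, 0.974, -0.056], [0.941, 0.226, 0.253], [0.259, 0.002, -0.966]]
force: [0.4, 0.2, -3.8]
opening: 0.196
grasp_force: 30.0
```

```bash
python3 - <<'E'
from h import *
geo();print(bot.read_state()["qvel"].round(2))
c=viewer.capture("scene")["color"][:,:,::-1]
for im in(cv2.imread("pics/scene0.png"),c):
    h=cv2.cvtColor(im,cv2.COLOR_BGR2HSV)[240:340,80:180]
    m=cv2.inRange(h,(0,150,60),(8,255,255))|cv2.inRange(h,(172,150,60),(180,255,255));M=cv2.moments(m,True);print(M["m00"],M["m10"]/M["m00"],M["m01"]/M["m00"])
E
```

```text
17.25 C [169.2   7.  321.4] a 15.0 tail [-17.2   4.3 271.5] head [272.5   8.5 349.1] z@-43 264.6 F [ 0.1 -0.4 -3.8] [-0.31 -0.16  0.03] 0.1957050656865346 29.95822548866272
[-0.07  0.03 -0.02  0.01 -0.08 -0.13]
910.0 46.1967032967033 48.894505494505495
905.0 46.34033149171271 49.09944751381215
```

The hammer hasn't moved, the lid is shut, and the gauge is held still about 27 cm up, so I'm handing in.

```bash
python3 -c "
from rig import ticket
print(ticket.hand_in())"
```

```text
the job is handed in; nothing more can be done
None
```

I shut the lid (it seated solidly at 14 N) and eased the gauge out of the mouth head-up with no sign of contact. I handed in at about 17 s with the gauge still gripped, its tail end about 27 cm up. The hammer hadn't moved, and I kept clear of the lead strips but didn't check them separately. On the first try the fingers slipped over the lid, because they end about 36 mm short of the reported TCP. I allowed for that and repeated the push.

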